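Close the rinse pot: strainer disc into the mouth, locking ring over it

TASK

Close the rinse pot for the cut stones. First set the strainer disc that fits its mouth (the smaller of the two discs) flat into the mouth, knob up; then put the black locking ring over it with its wings crosswise to the pot's ears so that it drops all the way down, turn it about a quarter turn until its wings stand above the ears, and let go.

Things in the scene. Friction and masses are not known exactly. Their poses are not given: they have to be found in the camera images.
- pot: Round aluminium pot, 80 mm high, 72 mm across, fixed to the bench by a 96 mm foot. Origin: centre of its underside; z up. Two small ears 16 mm wide stand out along its +x and -x to 58 mm from the axis, 43-53 mm up. Its neck is 56 mm across; above each ear it carries a bead (50 degree arc, out to 35 mm, 71-79 mm up) that holds the ring's lugs down. Same after a half turn.
- pot_seat (a point): Centre of the ledge in the pot's mouth, on the pot's axis, 72 mm above its origin, same axes. The mouth is 45 mm across inside with a rounded rim at 80 mm; the ledge has a 24 mm bore and carries the disc, whose origin then lies here, its top 2 mm below the rim.
- strainer: The disc that fits: steel, 40 mm across, 6 mm thick, underside tapered to 32 mm, small dark holes, round knob in the middle 12 mm across, 6 to 28 mm up. 50 g. Origin: centre of its underside; z up along the knob. Starts flat on the bench, knob up. A like disc 58 mm across, too wide for the mouth, also lies on the bench.
- ring: Black ring, 43 mm high, 120 g, collar up. Origin: centre of underside. Skirt 82 mm across, 21 high; wings along +x, -x to 55 mm, a lug inside under each. Six-sided collar 21-43 mm up, 44 across flats (facing +-y and 60 degrees either way), hole 32. Wings 90+-30 degrees from ears: drops on, 3 mm play, origin 63 mm over pot's; else stops 15 higher. Then it turns freely. Same after a half turn.
Mind the look-alikes: they are no part of the job. Leave any purple look-alike of the strainer alone.

How it is judged:
By the outcome, as a careful person would: the job done as asked, in the order asked, and still so for the second after the job is handed in, with the robot touching nothing.
It also fails if it takes over 59 s, if anything falls off the work surface, if the arm or the gripper's body presses on something with over 40 N, if the wrist force passes 120 N, or if a joint passes its speed limit or range.

ROBOT

A 6-joint arm with a two-finger parallel gripper is mounted at the origin on a cart in front of the work surface, level with it; the furniture and walls round the work are solid. World frame = base frame: x ahead of the robot, y to its left, z up, the work surface at z = 0. Lengths are in m, angles in rad, forces in N, time in s.
With the tool pointing down it reaches from about 0.25 to 0.85 m from the base axis. Payload 12.5 kg.
Tool frame: the origin (TCP) lies at the centre of the arm's flange, where the gripper is bolted on; the fingertips stand 186 mm ahead of it and the grasp point (between the pads) lies 167 mm ahead of it; z points along the fingers, x is the direction in which the jaws open and shut, and the axes are right-handed (so a half turn about z gives the same grasp; the last joint's range is limited). The gripper opens to 93 mm and grips with 3 to 60 N. Pads are 15 mm wide; open, the fingers measure 128 mm over their backs; the gripper's body (75 mm by 188 mm) begins 65 mm behind the grasp point.
Start: joints at [-1.235, 0.351, 1.652, -0, 1.139, -0.085], TCP at [0.225, -0.502, 0.405] pointing down, gripper open.
Joint ranges: [-2.75, 2.75], [-0.79, 2.1], [0.01, 2.65], [-1.57, 4.71], [0.07, 3.14], [-2.87, 2.87]. Speed limits (rad/s): [2.22, 2.22, 2.79, 3.14, 3.14, 3.14].

INTERFACE

Orientations are given as a 3x3 rotation matrix whose columns are the frame's x, y, z axes.
In Python, from cell import r, read_camera, camera_info, finish_job gives the robot as it stands. The module is installed in compiled form; this text tells all that it offers.
- The arm moves only by the tool step_arm, never from a script. Its argument "deltas" is a list of rows, each an object with "slide": the shift along the tool's x, y, z in m, a list of three; "dr": the turn, a rotation vector about the tool's x, y, z in degrees, a list of three; "claw": the opening, from 0 (shut) to 1 (fully open). A call has 1 to 10 rows; each row shifts and turns the commanded pose from where the row before left it, along the tool's axes as they then stand; what a row does not reach is not made up. A row lasts 1/10 s, in which the tool goes at most 50 mm and 8.59 degrees, less where a joint would pass 70% of its speed; a pose out of reach is approached as far as the arm can. A call with a gripper value outside its range is refused whole. The fingers move at their own pace and stop on an object; the grip force is fixed at half the most. Time passes only in rows, so rows that do not move let the fingers close. It gives the time, the measured TCP pose, the force and the opening at its end, in the units of the state.
- r.read_state(): the state, without advancing time (a new reading comes with each control period).
- read_camera(name): name is "scene" or "side" or "wrist"; returns (picture, depth): 400x640x3 uint8, red, green, blue; 400x640 float32, m along the optical axis (not along the pixel's ray), 0 where there is no reading.
- camera_info(name): a dict with "camera_matrix" (3x3 intrinsics, pixels), "T" (4x4, takes a point from camera to world coordinates). Camera axes: x right, y down, z forward; pixel columns grow to the right and rows downward; lengths in m; the calibration is good to about 2 mm. A picture is of the moment at which its call begins: read the wrist's pose just before it. camera_info takes no time and is no camera call; for the wrist camera it gives the pose at the moment of the call.
- finish_job(): hands the job in, once; it reports no verdict.
The state is a dict: "time_s": time; "joint_positions": joint angles; "dq": joint speeds; "joint_torque": joint torques, N m; "eef_pos": TCP position; "orientation": TCP orientation; "force": force on the tool from outside, world axes, zero at the start; "torque": the same for the moment, N m; "grip_width": finger opening in m.
Only numpy, scipy, OpenCV 4.12 (cv2) and the standard library are available. Lean on these libraries where they do the work, as an engineer would, in place of code of your own. Each camera call takes 0.05 s, during which the arm holds its last target.

## Working session

There is one attempt and no reset: what is moved stays moved. The work goes in short steps, Python scripts to look and compute and a tool call to move; the robot and the scene stay as the last step left them, time stands still between calls to the robot, and variables do not carry over. Pictures are saved under pics/ and viewed, and the job is handed in when it is done.

Besides the shell and the picture viewer there is one more tool, called by a JSON object that holds its "name" and its "arguments", one argument or row to a line. step_arm: Moves the arm, as the interface text tells. Its arguments: {"type":"object","properties":{"deltas":{"type":"array"}},"required":["deltas"]}

```bash
mkdir -p pics; python3 - <<'E'
from cell import r, read_camera, camera_info
import cv2,numpy as np
s=r.read_state(); print(s)
for n in ["scene","side","wrist"]:
    c=camera_info(n); p,d=read_camera(n)
    print(n,c)
    np.savez(f"{n}0.npz",p=p,d=d,K=c["camera_matrix"],T=c["T"])
    cv2.imwrite(f"pics/{n}0.png",p[:,:,::-1])
E
```

```text
{'time_s': 0.0, 'joint_positions': array([-1.23459705e+00,  3.51229184e-01,  1.65243319e+00, -5.86851330e-06,
        1.13911098e+00, -8.46188672e-02]), 'dq': array([ 0.00056171, -0.00080914,  0.00029225, -0.00160739, -0.00212733,
       -0.00159217]), 'joint_torque': array([-4.99369398e-04, -4.97322321e+01, -2.85251856e+01,  6.98843901e-02,
        2.55476078e-02, -1.10935580e-04]), 'eef_pos': array([ 0.22464817, -0.5018825 ,  0.40420171]), 'orientation': array([[ 4.08509367e-01, -9.12754042e-01, -3.94545068e-04],
       [-9.12753369e-01, -4.08509547e-01,  1.11283642e-03],
       [-1.17692137e-03, -9.44817612e-05, -9.99999303e-01]]), 'force': array([-0.32369882, -0.20780582, -0.11373511]), 'torque': array([-0.03197216, -0.03643306, -0.01795144]), 'grip_width': 0.09276054718732109}
scene {'camera_matrix': array([[444.97159691,   0.        , 315.08976825],
       [  0.        , 444.97159691, 197.60383842],
       [  0.        ,   0.        ,   1.        ]]), 'T': array([[-0.84566294, -0.35747565,  0.39631471,  0.08068712],
       [-0.53368411,  0.5580924 , -0.63538503,  0.59448993],
 
[... 281 characters left out ...]
 ,   1.        ]]), 'T': array([[ 0.97209293, -0.13509098,  0.19179615,  0.32374976],
       [-0.23369613, -0.48608334,  0.84208616, -1.00052651],
       [-0.02052933, -0.86340802, -0.50408841,  0.59001539],
       [ 0.        ,  0.        ,  0.        ,  1.        ]])}
wrist {'camera_matrix': array([[357.43480409,   0.        , 315.71905309],
       [  0.        , 357.43480409, 193.00974382],
       [  0.        ,   0.        ,   1.        ]]), 'T': array([[ 0.40936222, -0.88423116, -0.22485069,  0.28673592],
       [-0.91237132, -0.39702604, -0.09974417, -0.47430399],
       [-0.00107467,  0.24597881, -0.96927461,  0.38422051],
       [ 0.        ,  0.        ,  0.        ,  1.        ]])}
```

View pics/scene0.png

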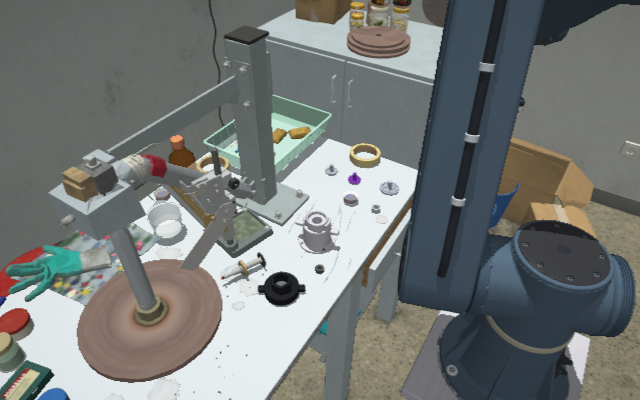

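View pics/side0.png

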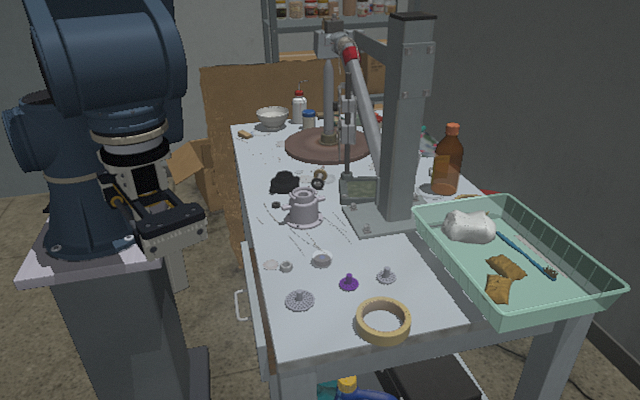

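View pics/wrist0.png

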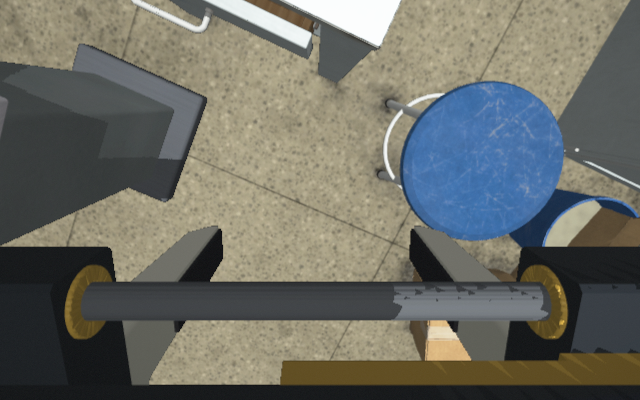

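Candidates in the side view: a grey disc at (300,300), a purple one at (348,282) and a grey one at (386,274). In the scene view they are at (390,187), (354,178) and (331,169). The black ring is at scene (282,289) and the pot at scene (316,232). Next I'll crop the discs and measure their sizes.

```bash
cat > h.py <<'E'
import numpy as np,cv2
def load(n): 
    z=np.load(n); return z["p"],z["d"],z["K"],z["T"]
def cloud(d,K,T):
    v,u=np.mgrid[:d.shape[0],:d.shape[1]]
    P=np.stack([(u-K[0,2])/K[0,0]*d,(v-K[1,2])/K[1,1]*d,d],-1)
    return P@T[:3,:3].T+T[:3,3]
def ray(u,v,K,T,z):
    w=T[:3,:3]@np.array([(u-K[0,2])/K[0,0],(v-K[1,2])/K[1,1],1.0]); o=T[:3,3]
    return o+w*(z-o[2])/w[2]
def proj(P,K,T):
    c=(np.atleast_2d(P)-T[:3,3])@T[:3,:3]; q=c@K.T; return q[:,:2]/q[:,2:]
E
python3 - <<'E'
from h import *
for n,box in [("scene",(250,150,410,310)),("side",(260,160,420,320))]:
    p,d,K,T=load(n+"0.npz")
    x0,y0,x1,y1=box
    c=p[y0:y1,x0:x1,::-1]
    cv2.imwrite(f"pics/{n}0c.png",cv2.resize(c,None,fx=3.6,fy=3.6,interpolation=cv2.INTER_CUBIC))
    C=cloud(d,K,T)
    for nm,(u,v) in dict(scene=dict(small=(331,171),wide=(390,188),pur=(354,180),ring=(282,289),pot=(316,232)),side=dict(small=(386,274),wide=(300,300),pur=(348,284),ring=(284,182),pot=(303,207)))[n].items():
        print(n,nm,C[v,u].round(3),ray(u,v,K,T,0.005).round(3))
    # heights above table components
    X=C[...,0];Y=C[...,1];Z=C[...,2]
    print("table z", np.median(Z[(abs(Z)<.01)&(d>0)]))
E
```

```text
scene small [ 0.61  -0.346  0.009] [ 0.612 -0.35   0.005]
scene wide [ 0.425 -0.376  0.003] [ 0.424 -0.374  0.005]
scene pur [ 0.531 -0.347  0.007] [ 0.532 -0.349  0.005]
scene ring [0.467 0.113 0.035] [0.481 0.095 0.005]
scene pot [ 0.484 -0.058  0.06 ] [ 0.512 -0.104  0.005]
table z -0.00046719679411511006
side small [ 0.615 -0.361  0.014] [ 0.619 -0.351  0.005]
side wide [ 0.43  -0.384  0.008] [ 0.43  -0.381  0.005]
side pur [ 0.533 -0.361  0.005] [ 0.534 -0.361  0.005]
side ring [0.48  0.073 0.026] [0.486 0.113 0.005]
side pot [ 0.494 -0.122  0.055] [ 0.509 -0.041  0.005]
table z -0.0006883238042003637
```

```bash
ls pics
```

```text
scene0.png
scene0c.png
side0.png
side0c.png
wrist0.png
```

View pics/scene0c.png

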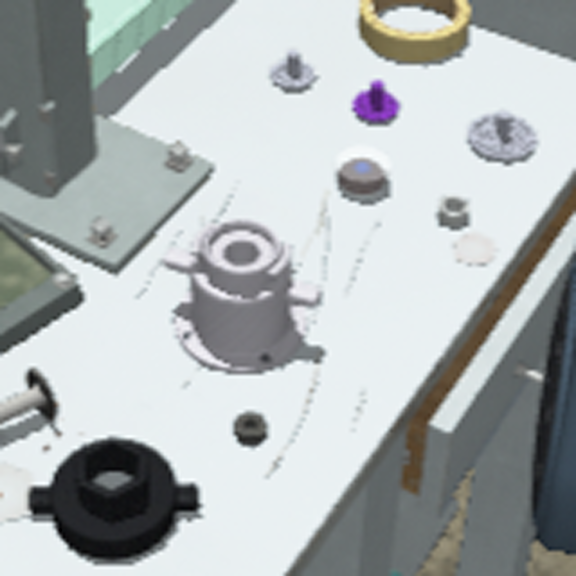

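View pics/side0c.png

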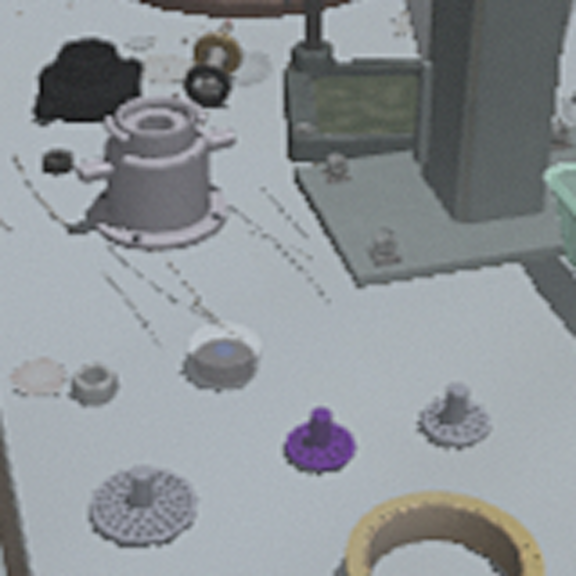

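The small grey disc is at scene crop (293,72) and side crop (455,415). It is clearly narrower than the wide grey one, and the purple one lies beside it. Now I'll measure all of them.

```bash
python3 - <<'E'
from h import *
for n in ["scene","side"]:
    p,d,K,T=load(n+"0.npz"); C=cloud(d,K,T); hsv=cv2.cvtColor(p,cv2.COLOR_RGB2HSV)
    ok=d>0
    def sel(c,rad,z0,z1): 
        return ok&(np.hypot(C[...,0]-c[0],C[...,1]-c[1])<rad)&(C[...,2]>z0)&(C[...,2]<z1)
    def fit(pts):
        (cx,cy),r=cv2.minEnclosingCircle(pts[:,:2].astype(np.float32)); return round(cx,4),round(cy,4),round(r,4)
    for nm,c in dict(small=(.612,-.355),wide=(.428,-.378),pur=(.533,-.355)).items():
        m=sel(c,.035,.002,.012); k=sel(c,.03,.018,.032)
        print(n,nm,m.sum(),fit(C[m]),"knob",k.sum(),C[k].mean(0).round(4),C[k].max(0).round(4))
    # pot ring top
    m=sel((.49,-.085),.04,.074,.085); print(n,"pot top",m.sum(),fit(C[m]),np.median(C[m][:,2]))
    m=sel((.49,-.085),.075,.040,.056)
    P=C[m]; rr=np.hypot(P[:,0]-.49,P[:,1]+.085); 
    e=P[rr>.046]; print(n,"ears",len(e)); 
    for i in range(0,len(e),max(1,len(e)//14)): print("   ",e[i].round(4))
    # ring: dark
    m=ok&(hsv[...,2]<60)&sel((.475,.105),.07,.003,.05)
    P=C[m]; print(n,"ring",m.sum(),fit(P),P[:,2].max())
    rc=P[(P[:,2]>.038)]; print(" collar top",len(rc),fit(rc) if len(rc) else 0)
    # post
    m=ok&(C[...,2]>.1)&(C[...,0]>.3)&(C[...,0]<.95)&(abs(C[...,1])<.4)
    for z in (.1,.2,.3,.4,.5):
        q=C[m&(C[...,2]>z)&(C[...,2]<z+.1)]; q=q[q[:,0]>.35]
        print(" tall",z,len(q),q.min(0).round(2) if len(q) else '',q.max(0).round(2) if len(q) else '')
E
```

```text
scene small 85 (0.608, -0.3563, 0.0321) knob 18 [ 0.6137 -0.3528  0.0246] [ 0.6185 -0.3477  0.029 ]
scene wide 177 (0.428, -0.3783, 0.0333) knob 17 [ 0.4266 -0.3748  0.0252] [ 0.4331 -0.3684  0.03  ]
scene pur 80 (0.5304, -0.3506, 0.026) knob 18 [ 0.533  -0.3532  0.0247] [ 0.5387 -0.3487  0.0295]
scene pot top 183 (0.4967, -0.0833, 0.0331) 0.0775833463605331
scene ears 56
    [ 0.5527 -0.0753  0.055 ]
    [ 0.5448 -0.0821  0.0536]
    [ 0.5475 -0.0768  0.053 ]
    [ 0.5387 -0.0821  0.0532]
    [ 0.5448 -0.0728  0.0542]
    [ 0.5362 -0.0783  0.0541]
    [ 0.5434 -0.0707  0.0531]
    [ 0.5511 -0.0681  0.0475]
    [ 0.5406 -0.0711  0.0506]
    [ 0.545  -0.0682  0.0471]
    [ 0.5346 -0.0712  0.0502]
    [ 0.4477 -0.1041  0.0515]
    [ 0.4418 -0.0989  0.052 ]
    [ 0.4425 -0.0955  0.0474]
scene ring 918 (0.4784, 0.1006, 0.0524) 0.04589582483618837
 collar top 126 (0.4811, 0.097, 0.0236)
 tall 0.1 4078 [ 0.62 -0.17  0.1 ] [0.94 0.33 0.2 ]
 tall 0.2 4217 [ 0.61 -0.18  0.2 ] [0.76 0.33 0.3 ]
 tall 0.3 10026 [ 0.63 -0.19  0.3 ] [0.76 0.39 0.4 ]
 tall 0.4 3013 [ 0.66 -0.18  0.4 ] [0.76 0.35 0.
[... 460 characters left out ...]
.5565 -0.0814  0.0531]
    [ 0.551  -0.0825  0.0517]
    [ 0.5431 -0.0828  0.0501]
    [ 0.5543 -0.0898  0.0523]
    [ 0.5475 -0.0858  0.0482]
    [ 0.5393 -0.0875  0.0476]
    [ 0.5532 -0.0838  0.0433]
    [ 0.5317 -0.1088  0.055 ]
    [ 0.5319 -0.1074  0.0484]
    [ 0.4445 -0.0937  0.0487]
    [ 0.5315 -0.1085  0.0434]
    [ 0.5316 -0.1079  0.0401]
    [ 0.4473 -0.1056  0.0467]
side ring 469 (0.4824, 0.0819, 0.0468) 0.04337544496067647
 collar top 56 (0.4841, 0.091, 0.0233)
 tall 0.1 3808 [ 0.63 -0.18  0.1 ] [0.94 0.31 0.2 ]
 tall 0.2 3316 [ 0.62 -0.18  0.2 ] [0.76 0.32 0.3 ]
 tall 0.3 4469 [ 0.63 -0.19  0.3 ] [0.76 0.36 0.4 ]
 tall 0.4 2291 [ 0.66 -0.19  0.4 ] [0.76 0.34 0.48]
 tall 0.5 0
```

{"name": "step_arm", "arguments": {
  "deltas": [
    {"slide":[0.0027,-0.0415,0.0124],"dr":[0,0,0],"claw":0.45},
    {"slide":[0.0027,-0.0415,0.0124],"dr":[0,0,0],"claw":0.45},
    {"slide":[0.0027,-0.0415,0.0124],"dr":[0,0,0],"claw":0.45},
    {"slide":[0.0027,-0.0415,0.0124],"dr":[0,0,0],"claw":0.45},
    {"slide":[0.0027,-0.0415,0.0124],"dr":[0,0,0],"claw":0.45},
    {"slide":[0.0027,-0.0415,0.0124],"dr":[0,0,0],"claw":0.45},
    {"slide":[0.0027,-0.0415,0.0124],"dr":[0,0,0],"claw":0.45},
    {"slide":[0.0027,-0.0415,0.0124],"dr":[0,0,0],"claw":0.45},
    {"slide":[0.0027,-0.0415,0.0124],"dr":[0,0,0],"claw":0.45},
    {"slide":[0.0027,-0.0415,0.0124],"dr":[0,0,0],"claw":0.45}
  ]
}}

```text
time_s: 1.15
eef_pos: [0.616, -0.3562, 0.2799]
orientation: [[0.409, -0.913, -0.0], [-0.913, -0.409, 0.0], [-0.0, 0.0, -1.0]]
force: [0.0, -1.0, 0.0]
grip_width: 0.0416
```

{"name": "step_arm", "arguments": {
  "deltas": [
    {"slide":[0,0,0],"dr":[0,0,0],"claw":0.45},
    {"slide":[0,0,0],"dr":[0,0,0],"claw":0.45},
    {"slide":[0,0,0],"dr":[0,0,0],"claw":0.45}
  ]
}}

```text
time_s: 1.45
eef_pos: [0.6137, -0.3577, 0.2809]
orientation: [[0.408, -0.913, -0.0], [-0.913, -0.408, -0.0], [-0.0, 0.0, -1.0]]
force: [-0.0, 0.1, 0.2]
grip_width: 0.0422
```

```bash
cat > snap.py <<'E'
import sys
from cell import r, read_camera, camera_info
import cv2,numpy as np
def snap(n,tag):
    c=camera_info(n); s=r.read_state(); p,d=read_camera(n)
    np.savez(f"{n}{tag}.npz",p=p,d=d,K=c["camera_matrix"],T=c["T"],pos=s["eef_pos"],R=s["orientation"])
    cv2.imwrite(f"pics/{n}{tag}.png",p[:,:,::-1])
    print(s["time_s"],s["eef_pos"],s["grip_width"],s["force"].round(1))
if __name__=="__main__":
    for n in sys.argv[2:]: snap(n,sys.argv[1])
E
python3 snap.py 1 wrist
```

```text
1.45 [ 0.61373939 -0.3577107   0.28094905] 0.04224595047092377 [-0.   0.1  0.2]
```

View pics/wrist1.png

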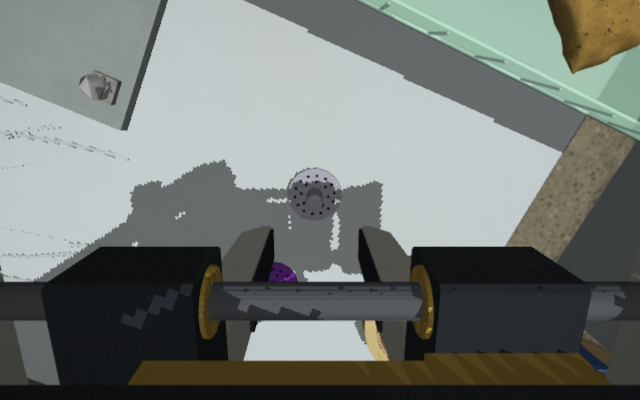

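The disc is at wrist pixel (315,193) with its knob at about (315,202). The purple one is at (283,272) and not involved.

```bash
python3 - <<'E'
from h import *
p,d,K,T=load("wrist1.npz"); C=cloud(d,K,T)
cv2.imwrite("pics/w1c.png",cv2.resize(p[150:250,265:365,::-1],None,fx=6,fy=6,interpolation=cv2.INTER_CUBIC))
z=C[150:235,270:360,2]
m=(np.hypot(C[...,0]-.616,C[...,1]+.357)<.03)&(d>0)
disc=m&(C[...,2]>.003)&(C[...,2]<.01); k=m&(C[...,2]>.02)&(C[...,2]<.035)
for nm,q in (("disc",disc),("knob",k)):
    P=C[q]; print(nm,len(P),P[:,:2].min(0),P[:,:2].max(0),(P[:,:2].min(0)+P[:,:2].max(0))/2,np.median(P[:,2]))
    v,u=np.nonzero(q); print(u.min(),u.max(),v.min(),v.max())
print(ray(315,194,K,T,.006),ray(314.5,202,K,T,.028))
E
```

```text
disc 1871 [ 0.59475721 -0.3757404 ] [ 0.63471807 -0.3363863 ] [ 0.61473764 -0.35606335] 0.0060845137927406645
288 340 169 220
knob 259 [ 0.60931518 -0.36163322] [ 0.62084896 -0.35018699] [ 0.61508207 -0.3559101 ] 0.02783303183662683
306 322 192 210
[ 0.61582626 -0.35645625  0.006     ] [ 0.61576622 -0.35616063  0.028     ]
```

View pics/w1c.png

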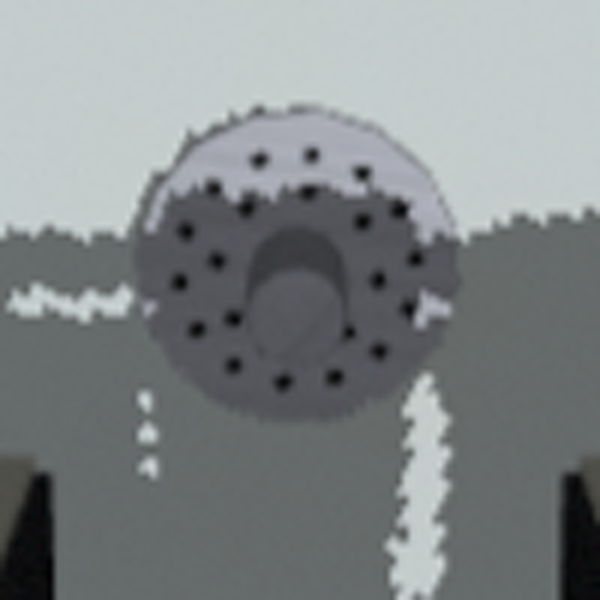

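{"name": "step_arm", "arguments": {
  "deltas": [
    {"slide":[-0.001,-0.0018,0.025],"dr":[0,0,0],"claw":0.45},
    {"slide":[0,0,0.03],"dr":[0,0,0],"claw":0.45},
    {"slide":[0,0,0.02],"dr":[0,0,0],"claw":0.45},
    {"slide":[0,0,0.008],"dr":[0,0,0],"claw":0.45},
    {"slide":[0,0,0],"dr":[0,0,0],"claw":0.45},
    {"slide":[0,0,0],"dr":[0,0,0],"claw":0.05},
    {"slide":[0,0,0],"dr":[0,0,0],"claw":0.05},
    {"slide":[0,0,0],"dr":[0,0,0],"claw":0.05},
    {"slide":[0,0,0],"dr":[0,0,0],"claw":0.05},
    {"slide":[0,0,0],"dr":[0,0,0],"claw":0.05}
  ]
}}

```text
time_s: 2.5
eef_pos: [0.6159, -0.3555, 0.1983]
orientation: [[0.409, -0.913, 0.001], [-0.913, -0.409, -0.0], [0.001, -0.0, -1.0]]
force: [-0.1, 0.1, 2.3]
grip_width: 0.0109
```

{"name": "step_arm", "arguments": {
  "deltas": [
    {"slide":[0,0,-0.02],"dr":[0,0,0],"claw":0.05},
    {"slide":[0,0,-0.04],"dr":[0,0,0],"claw":0.05},
    {"slide":[-0.02,0.004,-0.03],"dr":[0,0,0],"claw":0.05},
    {"slide":[-0.04,0.008,-0.03],"dr":[0,0,0],"claw":0.05},
    {"slide":[-0.045,0.009,-0.02],"dr":[0,0,0],"claw":0.05},
    {"slide":[-0.045,0.009,-0.02],"dr":[0,0,0],"claw":0.05},
    {"slide":[-0.045,0.009,0],"dr":[0,0,0],"claw":0.05},
    {"slide":[-0.045,0.009,0],"dr":[0,0,0],"claw":0.05},
    {"slide":[-0.035,0.007,0],"dr":[0,0,0],"claw":0.05},
    {"slide":[-0.0185,0.004,0],"dr":[0,0,0],"claw":0.05}
  ]
}}

```text
time_s: 3.5
eef_pos: [0.4407, -0.1103, 0.3574]
orientation: [[0.409, -0.912, -0.0], [-0.912, -0.409, 0.0], [-0.0, 0.0, -1.0]]
force: [-0.0, -0.2, 0.2]
grip_width: 0.0111
```

{"name": "step_arm", "arguments": {
  "deltas": [
    {"slide":[0,0,0],"dr":[0,0,0],"claw":0.05},
    {"slide":[0,0,0],"dr":[0,0,0],"claw":0.05},
    {"slide":[0,0,0],"dr":[0,0,0],"claw":0.05}
  ]
}}

```text
time_s: 3.8
eef_pos: [0.443, -0.1129, 0.3574]
orientation: [[0.408, -0.913, 0.0], [-0.913, -0.408, -0.0], [0.0, -0.0, -1.0]]
force: [-0.5, -0.2, 0.3]
grip_width: 0.0111
```

```bash
python3 snap.py 2 wrist
```

```text
3.8 [ 0.44298874 -0.11294327  0.3573756 ] 0.01105343739247665 [-0.5 -0.2  0.3]
```

View pics/wrist2.png

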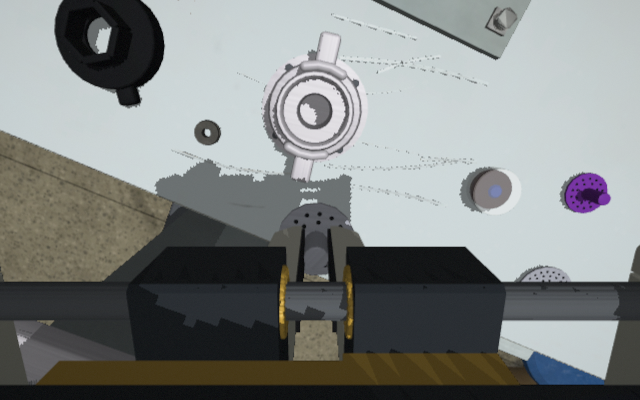

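The pot mouth is at (315,110), with ears at (328,45) and (302,168). The ring is at (108,35). The held disc is at (316,220). Now I'll measure the pot, the disc in the hand and the ring.

```bash
python3 - <<'E'
from h import *
p,d,K,T=load("wrist2.npz"); C=cloud(d,K,T); z=np.load("wrist2.npz"); pos,R=z["pos"],z["R"]
cv2.imwrite("pics/w2c.png",cv2.resize(p[190:290,260:370,::-1],None,fx=6,fy=6,interpolation=cv2.INTER_CUBIC))
ok=d>0
def circ(P):
    A=np.c_[2*P[:,:2],np.ones(len(P))]; b=(P[:,:2]**2).sum(1); s=np.linalg.lstsq(A,b,rcond=None)[0]
    return s[:2],np.sqrt(s[2]+s[:2]@s[:2])
c0=np.array([.497,-.087])
rr=np.hypot(C[...,0]-c0[0],C[...,1]-c0[1])
# bore edge: ledge at z~.072 ; rim at .078-.08
led=ok&(rr<.022)&(abs(C[...,2]-.072)<.003)
rim=ok&(rr<.034)&(C[...,2]>.0775)
P=C[rim]; print("rim",len(P),circ(P),(P[:,:2].min(0)+P[:,:2].max(0))/2,np.median(P[:,2]))
P=C[led]; print("ledge",len(P),(P[:,:2].min(0)+P[:,:2].max(0))/2,P[:,:2].max(0)-P[:,:2].min(0))
g=((rr<.021)&ok&(C[...,2]<.066)); v,u=np.nonzero(g); (cx,cy),rad=cv2.minEnclosingCircle(np.c_[u,v].astype(np.float32)); print("bore",cx,cy,rad,ray(cx,cy,K,T,.072))
c=circ(C[rim])[0]
rr=np.hypot(C[...,0]-c[0],C[...,1]-c[1])
e=ok&(rr>.044)&(rr<.06)&(C[...,2]>.048)&(C[...,2]<.057)
P=C[e]; a=P[:,:2]-c; s=a[:,0]>0; m1=a[s].mean(0);m2=a[~s].mean(0); dd=m1-m2
print("ears",s.sum(),(~s).sum(),m1,m2,np.degrees(np.arctan2(dd[1],dd[0])), "mid",c+(m1+m2)/2)
# ring
hsv=cv2.cvtColor(p,cv2.COLOR_RGB2HSV)
m=ok&(hsv[...,2]<70)&(np.hypot(C[...,0]-.482,C[...,1]-.095)<.07)
P=C[m]
t=P[P[:,2]>.039]; print("collar top",len(t),t[:,:2].min(0),t[:,:2].max(0),circ(t))
w=P[(np.hypot(P[:,0]-.482,P[:,1]-.095)>.045)&(P[:,2]>.002)]; print("wing",len(w),w.mean(0))
# disc in hand, tool frame
Q=(C-pos)@R
m=ok&(abs(Q[...,0])<.03)&(abs(Q[...,1]-0)<.03)&(Q[...,2]>.16)&(Q[...,2]<.21)
P=Q[m];print("hand",len(P),P.min(0),P.max(0))
dk=P[(P[:,2]>.180)]; A=np.c_[dk[:,:2],np.ones(len(dk))]; print(np.linalg.lstsq(A,dk[:,2],rcond=None)[0],dk.min(0),dk.max(0),len(dk))
E
```

```text
rim 17233 (array([ 0.49531136, -0.08820097]), np.float64(0.028035859109160864)) [ 0.49699038 -0.0891674 ] 0.27368062178345814
ledge 1874 [ 0.49766535 -0.08704429] [0.04247054 0.04364106]
bore 314.0 111.19999694824219 17.912109375 [ 0.49904097 -0.08688068  0.072     ]
ears 486 229 [0.05064813 0.01075514] [-0.04771324 -0.00915103] 11.440878546956565 mid [ 0.4967788  -0.08739892]
collar top 1673 [0.45707178 0.07122469] [0.50538896 0.11722413] (array([0.48147941, 0.09377826]), np.float64(0.020126021576296893))
wing 258 [0.44171949 0.06533274 0.01365384]
hand 3706 [-0.02031345 -0.01894453  0.16003639] [0.02052324 0.02087613 0.19619226]
[-0.0046466  -0.02159862  0.19049595] [-0.01850399 -0.01894453  0.18002569] [0.01926017 0.02087613 0.19619226] 1953
```

View pics/w2c.png

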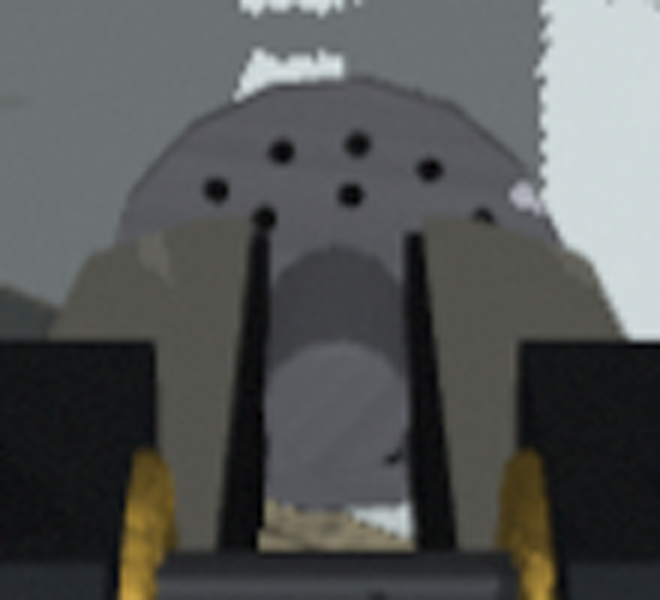

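```bash
python3 - <<'E'
from h import *
p,d,K,T=load("wrist2.npz"); C=cloud(d,K,T); ok=d>0
c=np.array([.4975,-.0873])
for i in range(2):
    rr=np.hypot(C[...,0]-c[0],C[...,1]-c[1])
    rim=ok&(rr<.029)&(C[...,2]>.0778)&(C[...,2]<.083)
    P=C[rim]; A=np.c_[2*P[:,:2],np.ones(len(P))]; s=np.linalg.lstsq(A,(P[:,:2]**2).sum(1),rcond=None)[0]; c=s[:2]
    print(len(P),c,np.sqrt(s[2]+c@c),P[:,2].max(),(P[:,:2].min(0)+P[:,:2].max(0))/2)
E
```

```text
1588 [ 0.49850625 -0.08702412] 0.025427194274662574 0.08214880965885385 [ 0.49745848 -0.08697994]
1556 [ 0.49884097 -0.08694215] 0.02531748855814547 0.08214880965885385 [ 0.49855463 -0.08697994]
```

{"name": "step_arm", "arguments": {
  "deltas": [
    {"slide":[0,-0.02,0],"dr":[0,0,0],"claw":0.05},
    {"slide":[-0.0013,-0.03,0.01],"dr":[0,0,0],"claw":0.05},
    {"slide":[0,-0.0119,0.03],"dr":[0,0,0],"claw":0.05},
    {"slide":[0,0,0.025],"dr":[0,0,0],"claw":0.05},
    {"slide":[0,0,0],"dr":[0,0,0],"claw":0.05},
    {"slide":[0,0,0],"dr":[0,0,0],"claw":0.05},
    {"slide":[0,0,0],"dr":[0,0,0],"claw":0.05}
  ]
}}

```text
time_s: 4.55
eef_pos: [0.4987, -0.0862, 0.2936]
orientation: [[0.408, -0.913, 0.002], [-0.913, -0.408, -0.0], [0.001, -0.001, -1.0]]
force: [-0.8, -0.4, 0.7]
grip_width: 0.0108
```

{"name": "step_arm", "arguments": {
  "deltas": [
    {"slide":[0,0,0.008],"dr":[0,0,0],"claw":0.05},
    {"slide":[0,0,0.006],"dr":[0,0,0],"claw":0.05},
    {"slide":[0,0,0.004],"dr":[0,0,0],"claw":0.05},
    {"slide":[0,0,0.003],"dr":[0,0,0],"claw":0.05},
    {"slide":[0,0,0],"dr":[0,0,0],"claw":0.05},
    {"slide":[0,0,0],"dr":[0,0,0],"claw":0.05}
  ]
}}

```text
time_s: 5.15
eef_pos: [0.4984, -0.0857, 0.2713]
orientation: [[0.409, -0.913, -0.0], [-0.913, -0.409, 0.0], [-0.0, 0.0, -1.0]]
force: [-1.5, 0.5, -0.3]
grip_width: 0.011
```

```bash
python3 snap.py 3 wrist side; python3 -c "
import cv2;a=cv2.imread('pics/side3.png');cv2.imwrite('pics/s3c.png',cv2.resize(a[130:250,240:380],None,fx=5,fy=5,interpolation=cv2.INTER_CUBIC))"
```

```text
5.15 [ 0.49838438 -0.08570625  0.2713185 ] 0.011030728436182934 [-1.5  0.5 -0.3]
5.2 [ 0.49838786 -0.08572199  0.27140752] 0.011129514215066567 [ 0.4 -1.5 -0.3]
```

View pics/wrist3.png

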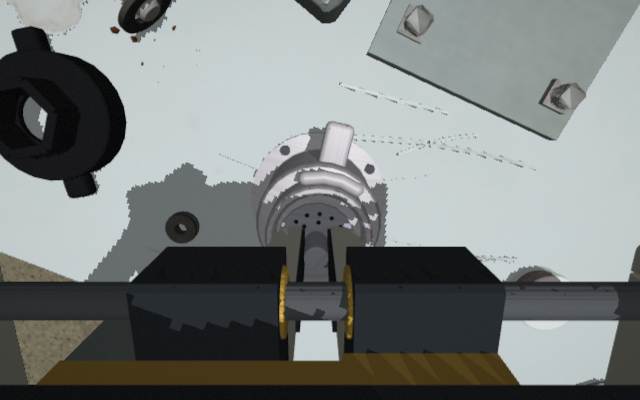

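View pics/s3c.png

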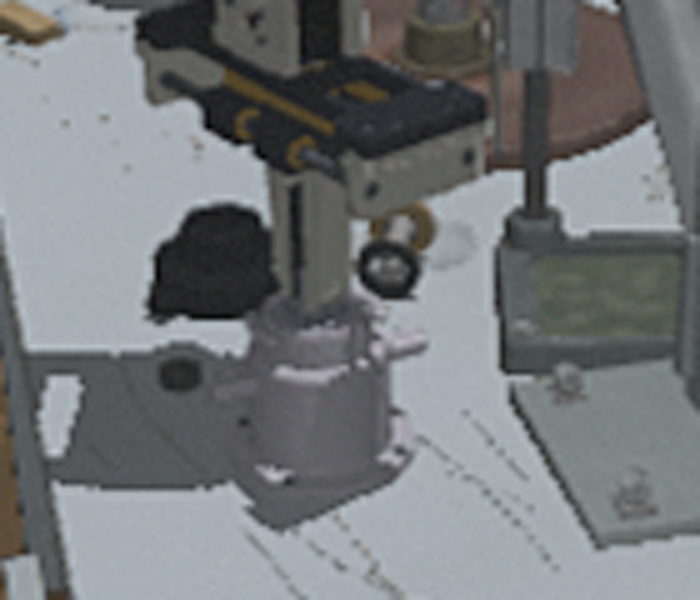

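The disc is inside the mouth. I'll lower it the last 1.5 mm, release, and lift.

{"name": "step_arm", "arguments": {
  "deltas": [
    {"slide":[0,0,0.0015],"dr":[0,0,0],"claw":0.05},
    {"slide":[0,0,0],"dr":[0,0,0],"claw":0.05},
    {"slide":[0,0,0],"dr":[0,0,0],"claw":0.35},
    {"slide":[0,0,0],"dr":[0,0,0],"claw":0.35},
    {"slide":[0,0,0],"dr":[0,0,0],"claw":0.35},
    {"slide":[0,0,-0.02],"dr":[0,0,0],"claw":0.35},
    {"slide":[0,0,-0.03],"dr":[0,0,0],"claw":0.35},
    {"slide":[0,0.03,-0.03],"dr":[0,0,0],"claw":0.7},
    {"slide":[0,0.03,0],"dr":[0,0,0],"claw":0.7},
    {"slide":[0,0,0],"dr":[0,0,0],"claw":0.7}
  ]
}}

```text
time_s: 6.25
eef_pos: [0.4416, -0.1108, 0.3504]
orientation: [[0.407, -0.913, -0.0], [-0.913, -0.407, -0.0], [0.0, 0.0, -1.0]]
force: [0.3, -0.5, -0.8]
grip_width: 0.0519
```

```bash
python3 snap.py 4 wrist; python3 -c "
import cv2;a=cv2.imread('pics/wrist4.png');cv2.imwrite('pics/w4c.png',cv2.resize(a[40:190,240:400],None,fx=4,fy=4,interpolation=cv2.INTER_CUBIC))"
python3 - <<'E'
from h import *
p,d,K,T=load("wrist4.npz"); C=cloud(d,K,T); ok=d>0
rr=np.hypot(C[...,0]-.498,C[...,1]+.087)
m=ok&(rr<.017)&(rr>.010)&(C[...,2]>.06)&(C[...,2]<.09); P=C[m]
s,_,_,_=np.linalg.lstsq(np.c_[P[:,:2]-[.498,-.087],np.ones(len(P))],P[:,2],rcond=None); print("disc top plane",s,len(P))
m=ok&(rr<.017)&(C[...,2]>.095)&(C[...,2]<.11);P=C[m];print("knob",(P[:,:2].min(0)+P[:,:2].max(0))/2,np.median(P[:,2]))
m=ok&(rr<.03)&(rr>.0235)&(C[...,2]>.076)&(C[...,2]<.085);print("rim z",np.percentile(C[m][:,2],[50,90]))
# ring
hsv=cv2.cvtColor(p,cv2.COLOR_RGB2HSV)
p3,d3,K3,T3=load("wrist3.npz"); C3=cloud(d3,K3,T3); h3=cv2.cvtColor(p3,cv2.COLOR_RGB2HSV)
for pp,dd,CC,hh in ((p3,d3,C3,h3),(p,d,C,hsv)):
    c=np.array([.4815,.0938])
    rr=np.hypot(CC[...,0]-c[0],CC[...,1]-c[1])
    m=(dd>0)&(hh[...,2]<75)&(rr<.062)&(CC[...,2]>.003)
    P=CC[m]; t=P[(P[:,2]>.039)&(P[:,2]<.047)]
    for k in (0,1):
        w=P[np.hypot(P[:,0]-c[0],P[:,1]-c[1])>.044]; a=w[:,:2]-c; 
        print("wings",[(len(a[s]),a[s].mean(0).round(4) if s.any() else 0,w[s].mean(0)[2] if s.any() else 0) for s in (a[:,0]>0,a[:,0]<=0)])
        break
    print("collar top",len(t),t[:,:2].min(0),t[:,:2].max(0),(t[:,:2].min(0)+t[:,:2].max(0))/2)
    if len(t): print(cv2.minAreaRect((t[:,:2]*1000).astype(np.float32)))
E
```

```text
6.25 [ 0.4415693  -0.11082078  0.35035213] 0.05192658686213446 [ 0.3 -0.5 -0.8]
disc top plane [0.00156753 0.00153382 0.07811492] 1279
knob [ 0.49760384 -0.08623021] 0.09989521388808566
rim z [0.07934247 0.08062794]
wings [(611, array([0.0421, 0.0254]), np.float64(0.01331751691606917)), (398, array([-0.0391, -0.0288]), np.float64(0.013365468945569272))]
collar top 1914 [0.45725026 0.0714815 ] [0.50576292 0.10787494] [0.48150659 0.08967822]
((482.507080078125, 88.45896911621094), (48.575191497802734, 34.66537857055664), 8.619688034057617)
wings [(0, 0, 0), (270, array([-0.0399, -0.0285]), np.float64(0.0136448847026638))]
collar top 1698 [0.45715996 0.07198157] [0.50485564 0.11741056] [0.4810078  0.09469607]
((480.099853515625, 93.87569427490234), (43.568763732910156, 48.41490936279297), 23.95624542236328)
```

View pics/w4c.png

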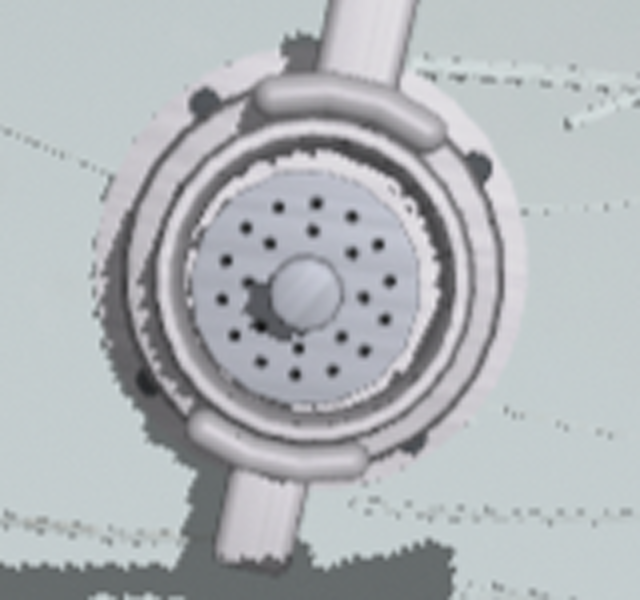

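View pics/wrist4.png

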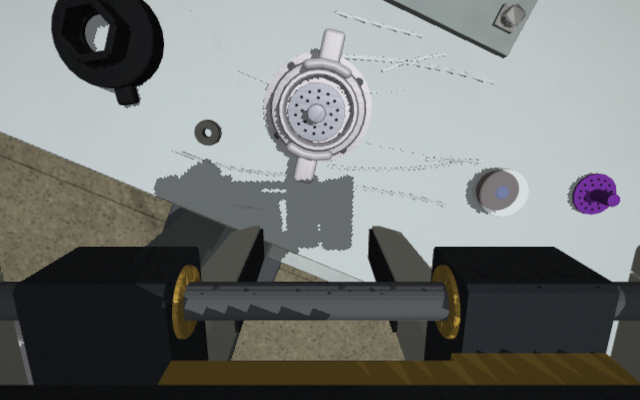

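The disc is seated flat: its top is at 0.0781 m with a tilt of about 0.1° (pixels around (315,110)). Next I'll look at the ring from closer up.

{"name": "step_arm", "arguments": {
  "deltas": [
    {"slide":[-0.025,-0.011,0],"dr":[0,0,0],"claw":0.7},
    {"slide":[-0.045,-0.02,0],"dr":[0,0,0],"claw":0.7},
    {"slide":[-0.045,-0.02,0],"dr":[0,0,0],"claw":0.7},
    {"slide":[-0.035,-0.014,0],"dr":[0,0,0],"claw":0.7},
    {"slide":[-0.012,-0.006,0],"dr":[0,0,-4.8],"claw":0.7},
    {"slide":[0,0,0],"dr":[0,0,-4.8],"claw":0.7},
    {"slide":[0,0,0],"dr":[0,0,0],"claw":0.7},
    {"slide":[0,0,0],"dr":[0,0,0],"claw":0.7},
    {"slide":[0,0,0],"dr":[0,0,0],"claw":0.7}
  ]
}}

```text
time_s: 7.2
eef_pos: [0.4424, 0.0665, 0.3497]
orientation: [[0.553, -0.833, -0.0], [-0.833, -0.553, 0.0], [-0.0, 0.0, -1.0]]
force: [-0.8, 0.6, 0.3]
grip_width: 0.0652
```

```bash
python3 snap.py 5 wrist
cat > ringm.py <<'E'
from h import *
import sys
f,cx,cy,zb=sys.argv[1],*map(float,sys.argv[2:5])
p,d,K,T=load(f); C=cloud(d,K,T); hsv=cv2.cvtColor(p,cv2.COLOR_RGB2HSV)
c=np.array([cx,cy]); Z=C[...,2]-zb
for k in range(3):
    rr=np.hypot(C[...,0]-c[0],C[...,1]-c[1])
    m=(d>0)&(hsv[...,2]<80)&(rr<.062)&(Z>.003)&(Z<.05)
    t=m&(Z>.039)
    P=C[t][:,:2]
    hull=cv2.convexHull((P*1000).astype(np.float32)); M=cv2.moments(hull); cc=np.array([M["m10"],M["m01"]])/M["m00"]/1000
    a=C[m&(rr>.044)][:,:2]-c
    w=[a[s].mean(0) for s in (a[:,1]>0,a[:,1]<=0)]; dd=w[0]-w[1]
    print("collar c",cc,"area",M["m00"],"wing ang",np.degrees(np.arctan2(dd[1],dd[0])),"wing mid",c+(w[0]+w[1])/2,len(a[a[:,1]>0]),len(a[a[:,1]<=0]),"topz",np.median(C[t][:,2]))
    c=cc
wa=np.arctan2(dd[1],dd[0])
for o in (0,60,90,120):
    n=np.array([np.cos(wa+np.radians(o)),np.sin(wa+np.radians(o))]); s=P@n; q=np.percentile(s,[.5,99.5]); print("extent",o,q[1]-q[0],"mid",q.mean()-c@n)
E
python3 ringm.py wrist5.npz .4815 .0935 0
python3 - <<'E'
from h import *
for f in ("scene0","side0"):
    p,d,K,T=load(f+".npz"); C=cloud(d,K,T)
    m=(d>0)&(C[...,0]>.56)&(C[...,0]<.68)&(C[...,1]>-.22)&(C[...,1]<.1)&(C[...,2]>.1)&(C[...,2]<.5)
    P=C[m]
    for x in np.arange(.58,.68,.02):
        q=P[(P[:,0]>x)&(P[:,0]<=x+.02)]
        print(f,round(x,2),len(q),q[:,1:].min(0).round(2) if len(q) else '',q[:,1:].max(0).round(2) if len(q) else '')
E
```

```text
7.2 [0.44241354 0.06649289 0.34967539] 0.06516839313276149 [-0.8  0.6  0.3]
collar c [0.48135528 0.09483127] area 1628.1165705162566 wing ang 33.71319201833944 wing mid [0.48127489 0.09473624] 273 179 topz 0.042981439030560675
collar c [0.48135528 0.09483127] area 1628.1165705162566 wing ang 33.77071211297899 wing mid [0.48156779 0.09482935] 258 190 topz 0.042981439030560675
collar c [0.48135528 0.09483127] area 1628.1165705162566 wing ang 33.77071211297899 wing mid [0.48156779 0.09482935] 258 190 topz 0.042981439030560675
extent 0 0.04300564501738485 mid -5.370487367600818e-05
extent 60 0.04347957807757337 mid 0.00011626419515330111
extent 90 0.04609022774513882 mid -1.1885418601059738e-05
extent 120 0.043505092044044846 mid -9.482437897501139e-05
scene0 0.58 0  
scene0 0.6 73 [0.05 0.23] [0.07 0.25]
scene0 0.62 681 [0.02 0.1 ] [0.1  0.27]
scene0 0.64 493 [0.04 0.1 ] [0.1  0.32]
scene0 0.66 110 [-0.11  0.1 ] [0.1  0.32]
scene0 0.68 0  
side0 0.58 0  
side0 0.6 16 [0.04 0.23] [0.06 0.25]
side0 0.62 105 [0.02 0.11] [0.09 0.25]
side0 0.64 573 [0.04 0.1 ] [0.1  0.32]
side0 0.66 396 [0.03 0.1 ] [0.09 0.32]
side0 0.68 0
```

View pics/wrist5.png

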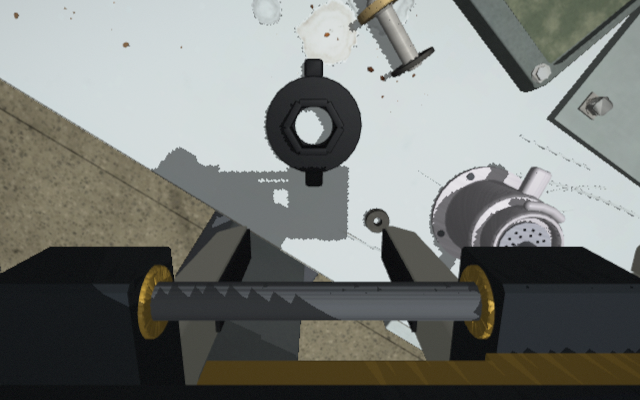

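The ring is at (314,125), with wings at (313,68) and (314,178) standing vertical in the image. I'll zoom in on the collar to check where its flats are.

```bash
python3 -c "
import cv2,numpy as np;a=cv2.imread('pics/wrist5.png')[50:200,240:390].astype(float);a=np.clip(a*2.5,0,255).astype(np.uint8);cv2.imwrite('pics/w5c.png',cv2.resize(a,None,fx=4,fy=4,interpolation=cv2.INTER_CUBIC))"
```

```text
(no output)
```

View pics/w5c.png

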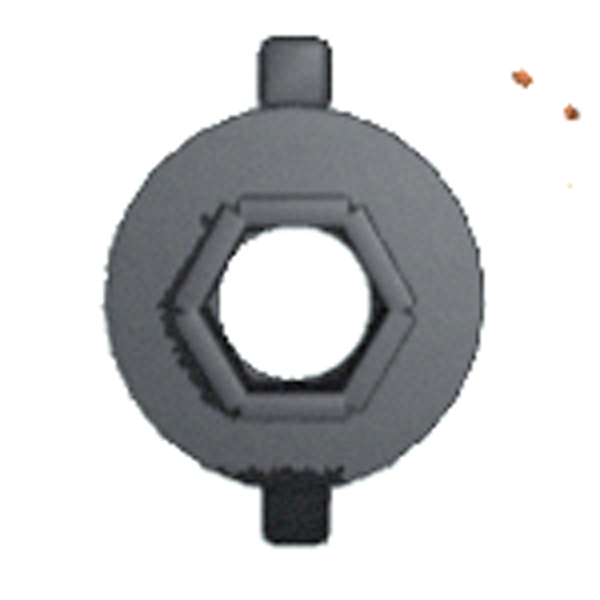

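The picture at crop (295,205) shows the collar's flats facing along the wings and ±60° from them. Its corners are at ±90°, which differs from the text. I'll grip across the pair of flats 60° from the wings, with the jaw at about -86°.

{"name": "step_arm", "arguments": {
  "deltas": [
    {"slide":[-0.001,-0.024,0.01],"dr":[0,0,0],"claw":0.75},
    {"slide":[-0.001,-0.0241,0.02],"dr":[0,0,0],"claw":0.75},
    {"slide":[0,0,0.02],"dr":[0,0,7.5],"claw":0.75},
    {"slide":[0,0,0.02],"dr":[0,0,7.5],"claw":0.75},
    {"slide":[0,0,0.01],"dr":[0,0,7.5],"claw":0.75},
    {"slide":[0,0,0],"dr":[0,0,7.5],"claw":0.75},
    {"slide":[0,0,0],"dr":[0,0,0],"claw":0.75},
    {"slide":[0,0,0],"dr":[0,0,0],"claw":0.75},
    {"slide":[0,0,0],"dr":[0,0,0],"claw":0.75}
  ]
}}

```text
time_s: 8.15
eef_pos: [0.4812, 0.0949, 0.2701]
orientation: [[0.067, -0.998, 0.001], [-0.998, -0.067, 0.0], [0.0, -0.001, -1.0]]
force: [0.2, 0.0, -0.3]
grip_width: 0.07
```

```bash
python3 snap.py 6 wrist; python3 ringm.py wrist6.npz .4815 .0948 0
```

```text
8.15 [0.48121174 0.09489771 0.27007793] 0.06998510450666624 [ 0.2  0.  -0.3]
collar c [0.481753   0.09504546] area 1653.9654543241486 wing ang 33.58284422478976 wing mid [0.48225423 0.09446813] 413 272 topz 0.04291737776288007
collar c [0.481753   0.09504546] area 1653.9654543241486 wing ang 33.57528897824723 wing mid [0.48237477 0.09456016] 402 281 topz 0.04291737776288007
collar c [0.481753   0.09504546] area 1653.9654543241486 wing ang 33.57528897824723 wing mid [0.48237477 0.09456016] 402 281 topz 0.04291737776288007
extent 0 0.043712849153794586 mid 0.00010719162521782843
extent 60 0.04331074751336634 mid -9.101037737957451e-05
extent 90 0.04649238256199981 mid -9.852304369395437e-05
extent 120 0.04348829879677041 mid -0.00015504122608822613
```

View pics/wrist6.png

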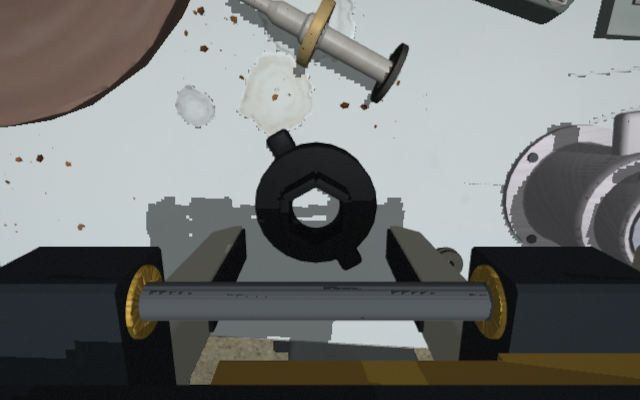

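The ring at (316,203) is centred between the fingers, with the flats facing the jaws. I'll descend and grip.

{"name": "step_arm", "arguments": {
  "deltas": [
    {"slide":[0,0,0.02],"dr":[0,0,0],"claw":0.75},
    {"slide":[0,0,0.02],"dr":[0,0,0],"claw":0.75},
    {"slide":[0,0,0.015],"dr":[0,0,0],"claw":0.75},
    {"slide":[0,0,0.004],"dr":[0,0,0],"claw":0.75},
    {"slide":[0,0,0],"dr":[0,0,0],"claw":0.75},
    {"slide":[0,0,0],"dr":[0,0,0],"claw":0.4},
    {"slide":[0,0,0],"dr":[0,0,0],"claw":0.4},
    {"slide":[0,0,0],"dr":[0,0,0],"claw":0.4},
    {"slide":[0,0,0],"dr":[0,0,0],"claw":0.4},
    {"slide":[0,0,0],"dr":[0,0,0],"claw":0.4}
  ]
}}

```text
time_s: 9.2
eef_pos: [0.4812, 0.095, 0.2112]
orientation: [[0.065, -0.998, 0.001], [-0.998, -0.065, 0.0], [-0.0, -0.001, -1.0]]
force: [-1.5, -0.5, 5.5]
grip_width: 0.0436
```

{"name": "step_arm", "arguments": {
  "deltas": [
    {"slide":[0,0,-0.02],"dr":[0,0,0],"claw":0.4},
    {"slide":[0,0,-0.035],"dr":[0,0,0],"claw":0.4},
    {"slide":[0,0,-0.04],"dr":[0,0,0],"claw":0.4},
    {"slide":[0.02,0,-0.03],"dr":[0,0,0],"claw":0.4},
    {"slide":[0.04,-0.001,-0.005],"dr":[0,0,0],"claw":0.4},
    {"slide":[0.04,-0.001,0],"dr":[0,0,0],"claw":0.4},
    {"slide":[0.04,-0.001,0],"dr":[0,0,0],"claw":0.4},
    {"slide":[0.03,-0.001,0],"dr":[0,0,0],"claw":0.4},
    {"slide":[0.0127,-0.001,0],"dr":[0,0,0],"claw":0.4}
  ]
}}

```text
time_s: 10.1
eef_pos: [0.4978, -0.0891, 0.3407]
orientation: [[0.063, -0.998, -0.0], [-0.998, -0.063, -0.0], [0.0, 0.0, -1.0]]
force: [0.9, 0.8, -2.0]
grip_width: 0.0435
```

{"name": "step_arm", "arguments": {
  "deltas": [
    {"slide":[0,0,0],"dr":[0,0,-7.8],"claw":0.4},
    {"slide":[0,0,0],"dr":[0,0,-7.5],"claw":0.4},
    {"slide":[0,0,0],"dr":[0,0,-7.5],"claw":0.4},
    {"slide":[0,0,0],"dr":[0,0,-7.5],"claw":0.4},
    {"slide":[0,0,0],"dr":[0,0,-7.5],"claw":0.4},
    {"slide":[0,0,0],"dr":[0,0,-7.5],"claw":0.4},
    {"slide":[0,0,0],"dr":[0,0,-7.5],"claw":0.4},
    {"slide":[0,0,0],"dr":[0,0,-7.5],"claw":0.4},
    {"slide":[0,0,0],"dr":[0,0,-7.5],"claw":0.4},
    {"slide":[0,0,0],"dr":[0,0,0],"claw":0.4}
  ]
}}

```text
time_s: 11.1
eef_pos: [0.4978, -0.0864, 0.3406]
orientation: [[0.949, -0.315, -0.001], [-0.315, -0.949, 0.0], [-0.001, -0.0, -1.0]]
force: [0.7, 0.2, -1.6]
grip_width: 0.0437
```

{"name": "step_arm", "arguments": {
  "deltas": [
    {"slide":[0,0,0],"dr":[0,0,0],"claw":0.4},
    {"slide":[0,0,0],"dr":[0,0,0],"claw":0.4}
  ]
}}

```text
time_s: 11.3
eef_pos: [0.4979, -0.0868, 0.3407]
orientation: [[0.948, -0.32, -0.0], [-0.32, -0.948, 0.0], [-0.0, -0.0, -1.0]]
force: [-0.4, 0.6, -1.0]
grip_width: 0.0442
```

```bash
python3 snap.py 7 wrist; python3 ringm.py wrist7.npz .498 -.087 .13
```

```text
11.3 [ 0.49790579 -0.08675171  0.34074293] 0.0442199332068804 [-0.4  0.6 -1. ]
collar c [ 0.49919538 -0.08332827] area 1429.2428839495406 wing ang nan wing mid [nan nan] 752 0 topz 0.1724361611605314
collar c [ 0.49919538 -0.08332827] area 1429.2428839495406 wing ang nan wing mid [nan nan] 533 0 topz 0.1724361611605314
collar c [ 0.49919538 -0.08332827] area 1429.2428839495406 wing ang nan wing mid [nan nan] 533 0 topz 0.1724361611605314
extent 0 nan mid nan
extent 60 nan mid nan
extent 90 nan mid nan
extent 120 nan mid nanringm.py:13: RuntimeWarning: Mean of empty slice.
  w=[a[s].mean(0) for s in (a[:,1]>0,a[:,1]<=0)]; dd=w[0]-w[1]
  ret = um.true_divide(
```

View pics/wrist7.png

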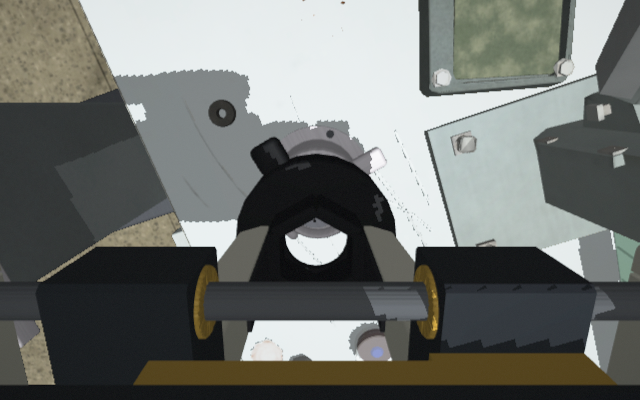

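```bash
python3 - <<'E'
from h import *
p,d,K,T=load("wrist7.npz"); C=cloud(d,K,T); h=cv2.cvtColor(p,cv2.COLOR_RGB2HSV)
rr=np.hypot(C[...,0]-.498,C[...,1]+.087)
m=(d>0)&(h[...,2]<80)&(rr<.047)&(abs(C[...,2]-.151)<.004)
P=C[m]; c=np.array([.498,-.087])
for k in range(4):
    a=P[:,:2]-c; th=np.degrees(np.arctan2(a[:,1],a[:,0])); r=np.hypot(*a.T)
    E=[]
    for t in range(20,120,4):
        s=(th>=t)&(th<t+4)
        if s.sum()>15: E.append(P[s][np.argsort(r[s])[-3:]].mean(0)[:2])
    E=np.array(E); A=np.c_[2*E,np.ones(len(E))]; s=np.linalg.lstsq(A,(E**2).sum(1),rcond=None)[0]; print(s[:2],np.sqrt(s[2]+s[:2]@s[:2]),len(E))
    # fixed radius centre
    from scipy.optimize import least_squares
    q=least_squares(lambda q:np.hypot(*(E-q).T)-.041,c).x; print(" fixed r",q); c=q
w=(d>0)&(h[...,2]<80)&(C[...,2]>.13)&(C[...,2]<.16)&(np.hypot(C[...,0]-c[0],C[...,1]-c[1])>.045)&(rr<.062)
a=C[w][:,:2]-c; print("wing",len(a),np.degrees(np.arctan2(*a.mean(0)[::-1])))
E
```

```text
[ 0.49819658 -0.08604603] 0.04024918443815918 25
 fixed r [ 0.49791095 -0.08684176]
[ 0.49819714 -0.0860421 ] 0.040245631353790064 25
 fixed r [ 0.49791106 -0.08684117]
[ 0.49819714 -0.0860421 ] 0.040245631353790064 25
 fixed r [ 0.49791106 -0.08684117]
[ 0.49819714 -0.0860421 ] 0.040245631353790064 25
 fixed r [ 0.49791106 -0.08684117]
wing 675 99.98691924768768
```

The ring is centred on the pot axis to within about 0.5 mm, with its wings at 100–101° against ears at 11.5°. Lowering it now.

{"name": "step_arm", "arguments": {
  "deltas": [
    {"slide":[0,0,0.015],"dr":[0,0,0],"claw":0.4},
    {"slide":[0,0,0.015],"dr":[0,0,0],"claw":0.4},
    {"slide":[0,0,0.01],"dr":[0,0,0],"claw":0.4},
    {"slide":[0,0,0.006],"dr":[0,0,0],"claw":0.4},
    {"slide":[0,0,0.003],"dr":[0,0,0],"claw":0.4},
    {"slide":[0,0,0.003],"dr":[0,0,0],"claw":0.4},
    {"slide":[0,0,0.003],"dr":[0,0,0],"claw":0.4},
    {"slide":[0,0,0],"dr":[0,0,0],"claw":0.4}
  ]
}}

```text
time_s: 12.15
eef_pos: [0.4979, -0.087, 0.2857]
orientation: [[0.948, -0.317, -0.0], [-0.317, -0.948, 0.0], [-0.0, -0.0, -1.0]]
force: [-0.5, 0.1, -1.4]
grip_width: 0.0437
```

{"name": "step_arm", "arguments": {
  "deltas": [
    {"slide":[0,0,0.004],"dr":[0,0,0],"claw":0.4},
    {"slide":[0,0,0.003],"dr":[0,0,0],"claw":0.4},
    {"slide":[0,0,0.002],"dr":[0,0,0],"claw":0.4},
    {"slide":[0,0,0.002],"dr":[0,0,0],"claw":0.4},
    {"slide":[0,0,0],"dr":[0,0,0],"claw":0.4},
    {"slide":[0,0,0],"dr":[0,0,0],"claw":0.4}
  ]
}}

```text
time_s: 12.75
eef_pos: [0.4979, -0.087, 0.2748]
orientation: [[0.948, -0.317, -0.0], [-0.317, -0.948, -0.0], [-0.0, 0.0, -1.0]]
force: [-0.3, -0.1, -1.2]
grip_width: 0.044
```

```bash
python3 snap.py 8 side; python3 -c "
import cv2;a=cv2.imread('pics/side8.png');cv2.imwrite('pics/s8c.png',cv2.resize(a[130:250,240:380],None,fx=5,fy=5,interpolation=cv2.INTER_CUBIC))"
```

```text
12.75 [ 0.4979349  -0.08697784  0.2748201 ] 0.043954120098146476 [-0.3 -0.1 -1.2]
```

View pics/s8c.png

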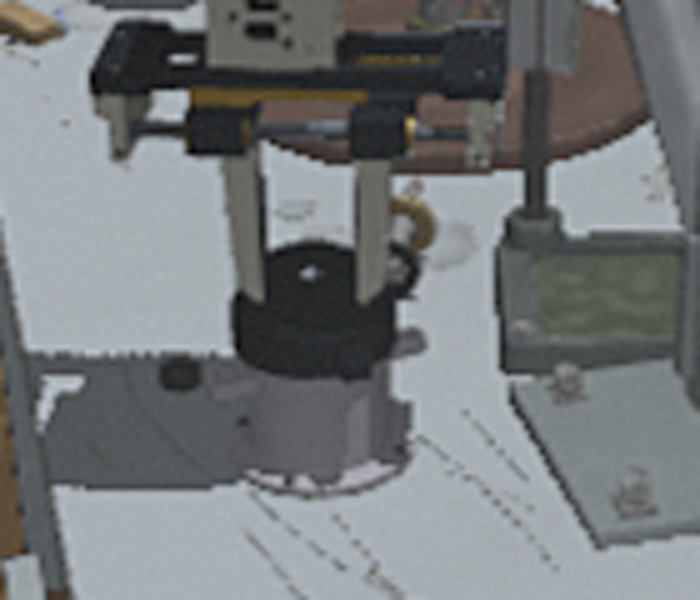

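{"name": "step_arm", "arguments": {
  "deltas": [
    {"slide":[0,0,0.0008],"dr":[0,0,0],"claw":0.4},
    {"slide":[0,0,0],"dr":[0,0,0],"claw":0.4},
    {"slide":[0,0,0],"dr":[0,0,6],"claw":0.4},
    {"slide":[0,0,0],"dr":[0,0,6],"claw":0.4},
    {"slide":[0,0,0],"dr":[0,0,6],"claw":0.4},
    {"slide":[0,0,0],"dr":[0,0,6],"claw":0.4},
    {"slide":[0,0,0],"dr":[0,0,6],"claw":0.4}
  ]
}}

```text
time_s: 13.5
eef_pos: [0.498, -0.087, 0.2742]
orientation: [[0.66, -0.752, 0.0], [-0.752, -0.66, -0.0], [0.0, -0.0, -1.0]]
force: [-0.4, 0.3, 0.9]
grip_width: 0.044
```

{"name": "step_arm", "arguments": {
  "deltas": [
    {"slide":[0,0,0],"dr":[0,0,6],"claw":0.4},
    {"slide":[0,0,0],"dr":[0,0,6],"claw":0.4},
    {"slide":[0,0,0],"dr":[0,0,6],"claw":0.4},
    {"slide":[0,0,0],"dr":[0,0,6],"claw":0.4},
    {"slide":[0,0,0],"dr":[0,0,6],"claw":0.4}
  ]
}}

```text
time_s: 14.0
eef_pos: [0.498, -0.087, 0.2742]
orientation: [[0.195, -0.981, 0.0], [-0.981, -0.195, -0.0], [0.0, -0.0, -1.0]]
force: [0.9, -0.4, 0.8]
grip_width: 0.0439
```

{"name": "step_arm", "arguments": {
  "deltas": [
    {"slide":[0,0,0],"dr":[0,0,6],"claw":0.4},
    {"slide":[0,0,0],"dr":[0,0,6],"claw":0.4},
    {"slide":[0,0,0],"dr":[0,0,6],"claw":0.4},
    {"slide":[0,0,0],"dr":[0,0,6],"claw":0.4},
    {"slide":[0,0,0],"dr":[0,0,6],"claw":0.4},
    {"slide":[0,0,0],"dr":[0,0,0],"claw":0.4},
    {"slide":[0,0,0],"dr":[0,0,0],"claw":0.4}
  ]
}}

```text
time_s: 14.7
eef_pos: [0.498, -0.087, 0.2742]
orientation: [[-0.314, -0.949, 0.0], [-0.949, 0.314, -0.0], [-0.0, -0.001, -1.0]]
force: [0.8, 0.9, 1.5]
grip_width: 0.0437
```

{"name": "step_arm", "arguments": {
  "deltas": [
    {"slide":[0,0,0],"dr":[0,0,0],"claw":0.7},
    {"slide":[0,0,0],"dr":[0,0,0],"claw":0.7},
    {"slide":[0,0,0],"dr":[0,0,0],"claw":0.7},
    {"slide":[0,0,0],"dr":[0,0,0],"claw":0.7},
    {"slide":[0,0,-0.02],"dr":[0,0,0],"claw":0.7},
    {"slide":[0,0,-0.04],"dr":[0,0,0],"claw":0.7},
    {"slide":[0,0,-0.04],"dr":[0,0,0],"claw":0.7},
    {"slide":[0,0.03,0],"dr":[0,0,0],"claw":0.7},
    {"slide":[0,0.03,0],"dr":[0,0,0],"claw":0.7},
    {"slide":[0,0,0],"dr":[0,0,0],"claw":0.7}
  ]
}}

```text
time_s: 15.7
eef_pos: [0.4387, -0.0671, 0.3741]
orientation: [[-0.317, -0.949, -0.001], [-0.949, 0.317, 0.0], [0.0, 0.001, -1.0]]
force: [0.3, 0.2, -0.7]
grip_width: 0.0648
```

{"name": "step_arm", "arguments": {
  "deltas": [
    {"slide":[0,0,0],"dr":[0,0,0],"claw":0.7},
    {"slide":[0,0,0],"dr":[0,0,0],"claw":0.7}
  ]
}}

```text
time_s: 15.9
eef_pos: [0.4417, -0.0682, 0.3741]
orientation: [[-0.317, -0.948, 0.001], [-0.948, 0.317, -0.0], [-0.0, -0.001, -1.0]]
force: [-0.9, 0.5, -0.4]
grip_width: 0.0649
```

```bash
python3 snap.py 9 wrist side scene; python3 ringm.py wrist9.npz .498 -.087 .063
python3 - <<'E'
from h import *
p,d,K,T=load("wrist9.npz"); C=cloud(d,K,T); rr=np.hypot(C[...,0]-.498,C[...,1]+.087)
m=(d>0)&(rr<.014)&(C[...,2]>.09); print("knob z",np.median(C[m][:,2]))
k=m&(abs(C[...,2]-.1)<.003);print((C[k][:,:2].min(0)+C[k][:,:2].max(0))/2)
m=(d>0)&(rr<.039)&(rr>.028)&(C[...,2]>.075)&(C[...,2]<.105); P=C[m];print("skirt plane",np.linalg.lstsq(np.c_[P[:,:2]-[.498,-.087],np.ones(len(P))],P[:,2],rcond=None)[0])
a=cv2.imread('pics/side9.png');cv2.imwrite('pics/s9c.png',cv2.resize(a[130:250,240:380],None,fx=5,fy=5,interpolation=cv2.INTER_CUBIC))
E
```

```text
15.9 [ 0.44167174 -0.06819032  0.3741165 ] 0.06492139067044154 [-0.9  0.5 -0.4]
15.95 [ 0.44168993 -0.06820012  0.37397931] 0.06541530370764334 [ 0.7  0.6 -0.3]
16.0 [ 0.44163267 -0.06818606  0.3738901 ] 0.0652476800170433 [-0.1 -0.2  0.1]
collar c [ 0.49846621 -0.08702881] area 1645.6427477437537 wing ang 11.492707160048932 wing mid [ 0.49841335 -0.08736595] 323 234 topz 0.10596192574768544
collar c [ 0.49846621 -0.08702881] area 1645.6427477437537 wing ang 11.50663693393333 wing mid [ 0.49865309 -0.08727006] 307 246 topz 0.10596192574768544
collar c [ 0.49846621 -0.08702881] area 1645.6427477437537 wing ang 11.50663693393333 wing mid [ 0.49865309 -0.08727006] 307 246 topz 0.10596192574768544
extent 0 0.04348705511094436 mid 7.261863418650538e-06
extent 60 0.04319787976009073 mid -2.429359427441602e-05
extent 90 0.04638151571166532 mid -6.74525503563117e-05
extent 120 0.04348067265192557 mid -1.0621541893907072e-05
knob z 0.09991985833968717
[ 0.49751851 -0.0860023 ]
skirt plane [0.00074221 0.00082799 0.08407329]
```

View pics/wrist9.png

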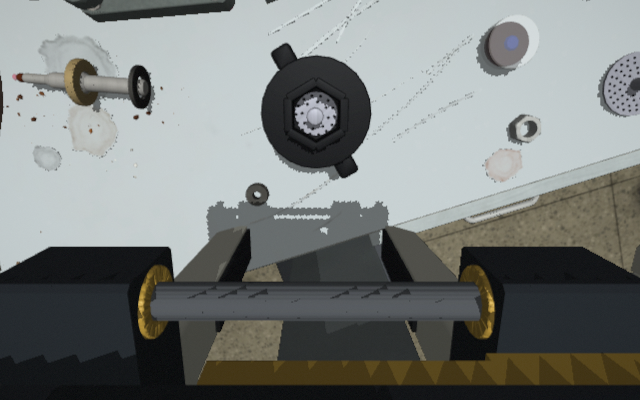

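View pics/s9c.png

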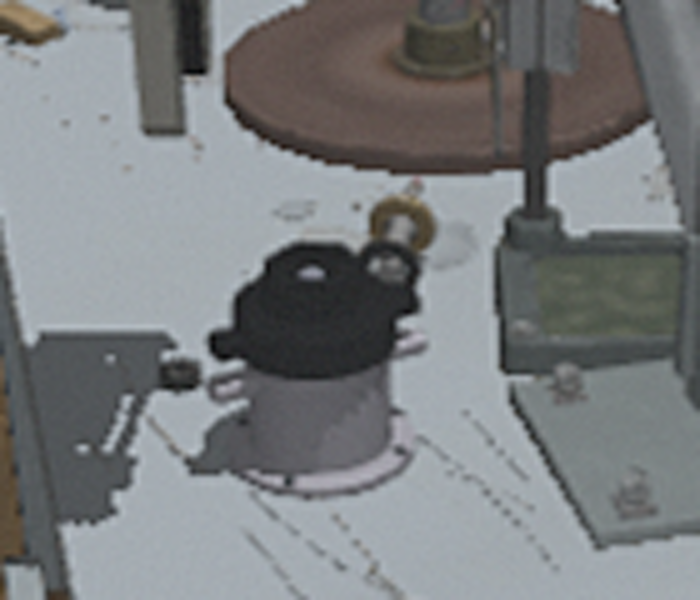

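The ring is down and level, with its collar top at 106 mm. Its wings (wrist view (285,57) and (347,167)) point at 11.5°, right above the ears. The knob is centred in the collar hole at (315,117), its top at 99.9 mm. The gripper is clear, so I'll hand in.

```bash
python3 -c "
from cell import finish_job
print(finish_job())"
```

```text
the job is handed in; nothing more can be done
None
```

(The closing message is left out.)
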